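# Put an order out for collection at the apothecary counter

### The arm

A 6-joint arm with a two-finger parallel gripper is mounted at the origin on the work surface. World frame = base frame: x ahead of the robot, y to its left, z up, the work surface at z = 0. Lengths are in m, angles in degrees, forces in N, time in s.
With the tool pointing down it reaches from about 0.35 to 0.975 m from the base axis. Payload 4.9 kg.
Tool frame: the origin (TCP) lies midway between the tips of the shut fingers; the grasp point (between the pads) lies r.grasp_offset behind it (r.grasp_offset is the distance from the TCP to the grasp point, in m); z points along the fingers, y is the line along which they close (so a half turn about z gives the same grasp; the last joint's range is limited). The gripper opens to 85 mm and grips with 20 to 120 N. Pads are 22 mm wide; open, the fingers measure 114 mm over their backs; the gripper's body (76 mm by 85 mm) begins 54 mm behind the grasp point. The pads swing forward as they close: fully open they stand 13 mm farther back than shut.
Start: joints at [-73.453, 3.019, 92.412, -0, 84.569, -6.818], TCP at [0.248, -0.574, 0.231] pointing down, gripper open.
Joint ranges: [-172.51, 172.51], [-57.92, 126.97], [3.15, 148.05], [-58.71, 238.71], [5.1, 150.11], [-179.66, 179.66]. Speed limits (degrees/s): [147.25, 147.25, 180, 180, 180, 180].

### API

Orientations are given as [roll, pitch, yaw] about the fixed x, y, z axes, in that order (R = Rz(yaw) Ry(pitch) Rx(roll)).
In Python, from bench import r gives the robot as it stands. The module is installed in compiled form; this text tells all that it offers. Calls block until the motion is done:
- r.goto(position, orientation): joint-space move of the TCP to a pose.
- r.movel(position, ori=None, feed=0.15, force_limit=None): straight line of the TCP; ori=None keeps the orientation; feed is the mean speed in m/s. With force_limit (N) it stops when the force on the tool has changed by that much, and returns True; else False.
- r.move_joints(angles): joint-space move.
- r.set_gripper(opening, f_grip=None): finger opening in m; f_grip is the grip in N (None keeps the last); returns when the fingers have stopped.
- r.wait(seconds).
- r.solve_ik(position, orientation): joint angles nearest the present ones, or None.
- r.state(): the state.
- r.snapshot(name): name is "side" or "top"; returns (picture, depth): 384x512x3 uint8, blue, green, red; 384x512 float32, m along the optical axis (not along the pixel's ray), 0 where there is no reading.
- r.get_calibration(name): a dict with "intrinsics" (3x3 intrinsics, pixels), "world_to_cam" (4x4, takes a point from world to camera coordinates). Camera axes: x right, y up, looking along -z (the intrinsics and any distortion apply to the point x, -y, -z); pixel columns grow to the right and rows downward; lengths in m; the calibration is good to about 2 mm. A picture is of the moment at which its call begins. get_calibration takes no time and is no camera call.
A pose or a line that the arm cannot do raises r.MotionError and nothing moves.
- r.hand_in(): hands the job in; it is judged then, once.
The state is a dict: "t": time; "qpos": joint angles; "qd": joint speeds; "joint_efforts": joint torques, N m; "tool_pos": TCP position; "tool_rot": TCP orientation; "force": force on the tool from outside, world axes, zero at the start; "moment": the same for the moment, N m; "opening": finger opening in m; "gripper_force": force on a finger pad.
Only numpy, scipy, OpenCV 4.12 (cv2) and the standard library are available. Lean on these libraries where they do the work, as an engineer would, in place of code of your own. Each camera call takes 0.05 s, during which the arm holds its last target. There are 200 camera calls.

### The job

Put this order out for collection: stand every amber dropper bottle that is out on the bare counter (not the stock in the crate) upright in the free bay of the collection rack, and take the loose white plate from its block and hang it by its keyhole on that bay's bare screw, drawn down until the screw is at the end of the slot. When all that is in place, ring the desk bell by pressing its plunger down to the stop and letting go. Leave the other customer's order and the rest of the counter undisturbed.

Things in the scene. Friction and masses are not known exactly. Their poses are not given: they have to be found in the camera images.
- bay_free: free bay of the two-bay cream wooden collection rack, fixed, open above and to the customer. Origin: mid-width, at the front face of its back rail, 20 mm over the counter; x out of the bay, away from the robot; y along the rail; z up. Inside y -87 to 87, floor x 0 to 142 at z = 8 mm, then a lip 12 mm high. Side panels' top z = 60. Rail x -14 to 0, top z = 118; plain, with one bare screw
- screw (a point): the bare screw of the free bay: middle of its exposed shank (bay x = 7, y = 0, z = 105 mm). It sticks out of the rail along the bay's x: shank 8 mm thick and 14 mm long, then a round head 18 mm across and 5 mm thick (its front 12 mm beyond this point). Axes as the bay's
- bay_taken: the other bay of the same rack, same shape and frame, beside the free one (192 mm centre to centre, either side): a plate already hangs on its screw and two bottles stand in it, another customer's order
- block: dark wooden block, fixed, 69 x 120 x 53 mm, with one slot along its y, 9 mm wide and 100 mm long, 45 mm deep (slot floor 8 mm above the counter), in which the loose plate stands upright. Origin centre of its underside; z up
- plate_mid (a point): middle of the loose white plate, 60 g, standing in the block: 6 mm thick (x is its normal), body 90 mm wide (y) and 110 high, and centred on top of it a grip tab 36 mm wide, 48 high; this point is 79 mm above its lower edge, 79 below the tab's top. Front and back alike. Hung, the tab stands up above the rail (whose top is 55 mm below the tab's top), so it can be pinched front and back
- plate_slot (a point): where the screw's shank sits in the plate when locked: 11 mm above plate_mid, same axes. The keyhole goes right through: entry hole 27 mm across, its centre 28.5 mm below this point; from it a slot 12 mm wide runs up and ends 4 mm above this point
- plunger_top (a point): top face of the desk bell's steel plunger, a button 18 mm across, 6 mm thick, standing up from the middle of a brass bell 86 mm wide; it is 73 mm above the counter when up. The bell is fixed
- plunger (a joint): travel of the bell's plunger, m: 0 up, 0.008 down on its stop; spring, 1 N to start and 5 N at the stop; it comes back up by itself
- bottle1_mid (a point): amber dropper bottle of this order, 85 g, loose on the counter, 103 mm high; this point is its centre half-way up (51.5 mm above its base). Thick heavy bottom; body 35 mm across to 56 mm above the base, black cap 22 mm across from 64 to 84 mm, rubber bulb 15 mm across above it; z is its axis. May be absent
- bottle2_mid (a point): amber dropper bottle of this order, 85 g, loose on the counter, 103 mm high; this point is its centre half-way up (51.5 mm above its base). Thick heavy bottom; body 35 mm across to 56 mm above the base, black cap 22 mm across from 64 to 84 mm, rubber bulb 15 mm across above it; z is its axis. May be absent
- bottle3_mid (a point): amber dropper bottle of this order, 85 g, loose on the counter, 103 mm high; this point is its centre half-way up (51.5 mm above its base). Thick heavy bottom; body 35 mm across to 56 mm above the base, black cap 22 mm across from 64 to 84 mm, rubber bulb 15 mm across above it; z is its axis. May be absent
- bottle4_mid (a point): amber dropper bottle of this order, 85 g, loose on the counter, 103 mm high; this point is its centre half-way up (51.5 mm above its base). Thick heavy bottom; body 35 mm across to 56 mm above the base, black cap 22 mm across from 64 to 84 mm, rubber bulb 15 mm across above it; z is its axis. May be absent
- other1_mid (a point): like bottle, but part of the other customer's order standing in the taken bay; centre half-way up
- other2_mid (a point): like bottle, but part of the other customer's order standing in the taken bay; centre half-way up
- mortar: white porcelain mortar with a pestle leaning in it, 106 mm wide, 70 mm high (pestle to 105), bystander; origin on its underside
- bowl_a: earthenware bowl, 96 mm wide, 42 mm high, bystander; origin on its underside
- bowl_b: dark glazed bowl, 92 mm wide, 42 mm high, bystander; origin on its underside
- jar: glass jar with steel lid, 68 mm wide, 95 mm high, bystander; origin on its underside
- tin_a: closed aluminium tin, 50 mm wide, 35 mm high, bystander; origin on its underside
- tin_b: closed aluminium tin, 60 mm wide, 28 mm high, bystander; origin on its underside
- scoop: wooden scoop spoon lying flat, 170 mm long, bystander; origin on its underside
Mind the look-alikes: they are no part of the job. Leave any blue look-alike of the part that bears plunger_top alone.

How it is judged:
By the outcome, as a careful person would: the job done as asked, in the order asked, and still so for the second after the job is handed in, with the robot touching nothing.
Of bottle1, bottle2, bottle3, bottle4 only 2 to 4 are there at a start; the rules pass over those that are not, and their reading is None.
At some moment in a run one of bottle1, bottle2, bottle3, bottle4 may be knocked a few centimetres aside while the robot is not near it.
It also fails if it takes over 210 s, if anything falls off the work surface, if the arm or the gripper's body presses on something with over 40 N, if the wrist force passes 120 N, or if a joint passes its speed limit or range.

## Working session

There is one attempt and no reset: what is moved stays moved. The work goes in short steps, each a Python script; the robot and the scene stay as the last script left them, time stands still between calls to the robot, and variables do not carry over. Pictures are saved under pics/ and viewed, at most 14 in all, crops included, and the job is handed in when it is done.

```bash
mkdir -p pics
cat > h.py <<'E'
import numpy as np, cv2
from bench import r
def cal(n):
    c=r.get_calibration(n); return np.array(c["intrinsics"]),np.array(c["world_to_cam"]),c
def ray(n,u,v):
    K,T,_=cal(n); d=np.array([(u-K[0,2])/K[0,0],-(v-K[1,2])/K[1,1],-1.])
    R=T[:3,:3]; return -R.T@T[:3,3], R.T@d
def onz(n,u,v,z):
    o,d=ray(n,u,v); return o+d*(z-o[2])/d[2]
def pt(n,u,v,depth):
    o,d=ray(n,u,v); return o+d*depth
def proj(n,p):
    K,T,_=cal(n); q=T[:3,:3]@np.array(p)+T[:3,3]; return K[0,2]+K[0,0]*q[0]/-q[2], K[1,2]-K[1,1]*q[1]/-q[2]
def cloud(n,d):
    K,T,_=cal(n); v,u=np.mgrid[:384,:512]
    c=np.stack([(u-K[0,2])/K[0,0]*d,-(v-K[1,2])/K[1,1]*d,-d],-1)
    return (c-T[:3,3])@T[:3,:3]
def snap(n,name):
    im,d=r.snapshot(n); cv2.imwrite(f"pics/{name}.png",im); np.save(f"pics/{name}.npy",d); return im,d
E
python3 - <<'E'
from h import *
for n in("top","side"):
    im,d=snap(n,n+"0"); cv2.imwrite(f"pics/{n}0b.png",cv2.resize(im,(800,600),interpolation=cv2.INTER_CUBIC))
    print(cal(n)[2], ray(n,256,192))
s=r.state();print(s["t"],s["tool_rot"],s["force"],r.grasp_offset)
E
```

```text
{'intrinsics': array([[471.1880697 ,   0.        , 255.50082085],
       [  0.        , 471.1880697 , 191.81398885],
       [  0.        ,   0.        ,   1.        ]]), 'world_to_cam': array([[-0.02349128, -0.99946318,  0.02283654, -0.11590527],
       [ 0.99204123, -0.02047816,  0.12423707, -0.54879571],
       [-0.12370273,  0.02557328,  0.99198974, -1.39973968],
       [ 0.        ,  0.        ,  0.        ,  1.        ]])} (array([ 0.3685536 , -0.09128545,  1.45935504]), array([ 0.12328621, -0.02662403, -0.99201459]))
{'intrinsics': array([[492.14669139,   0.        , 258.24488685],
       [  0.        , 492.14669139, 191.2251473 ],
       [  0.        ,   0.        ,   1.        ]]), 'world_to_cam': array([[-0.86818763, -0.4962265 ,  0.00308203,  0.43119323],
       [ 0.2560316 , -0.44261002,  0.85938594, -0.28034518],
       [-0.42508593,  0.74689734,  0.51131821, -1.19493168],
       [ 0.        ,  0.        ,  0.        ,  1.        ]])} (array([-0.06181479,  0.98237721,  0.85058608]), array([ 0.428643  , -0.74393698, -0.51268531]))
0.1 [-1.79888215e+02 -1.39634409e-02  2.33665168e+01] [ 0.48793194 -0.0731406   0.68417755] 0.0187
```

View pics/top0b.png

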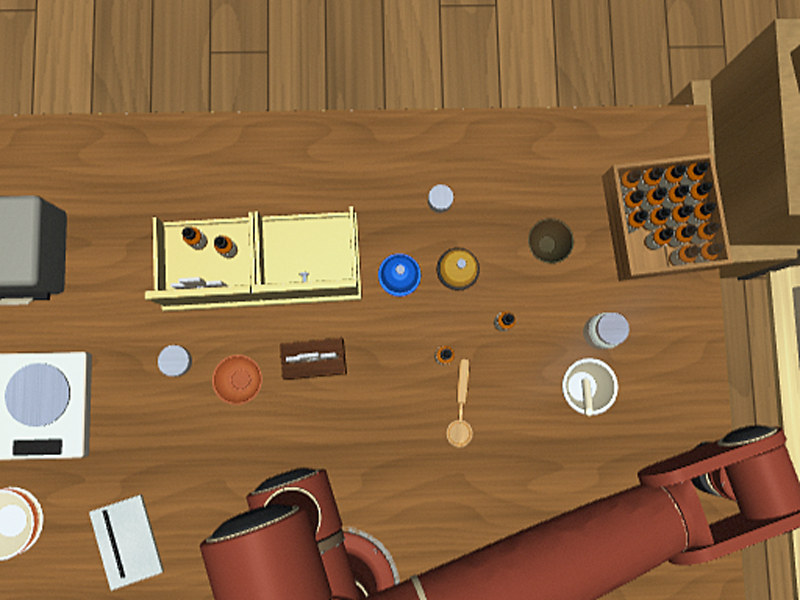

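View pics/side0b.png

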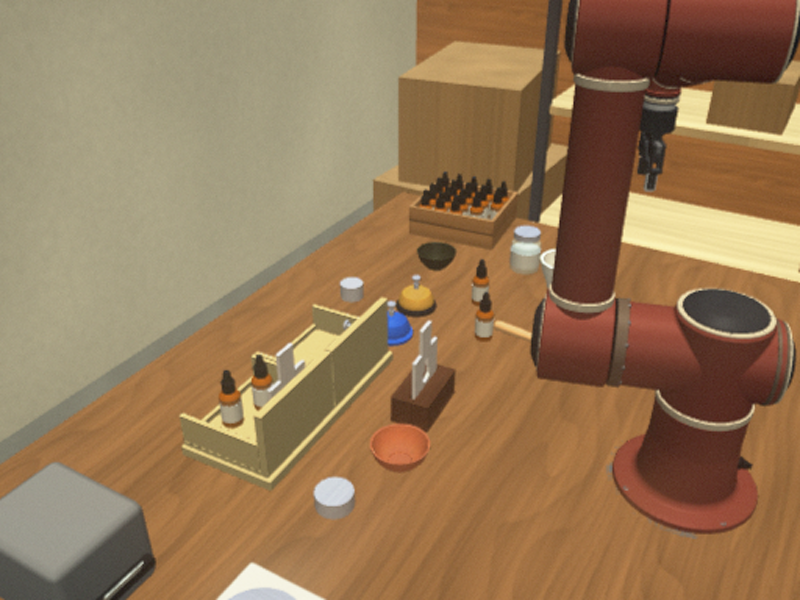

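The top view (800x600 scale) shows:
- Loose bottles at (505,320) and (445,354).
- Rack with the taken bay on the left (205,255) and the free bay on the right (308,250), its screw at (305,275).
- Block with plate at (313,357).
- Two bells. The brass one at (458,268) fits the description. The blue one at (400,273) is the look-alike, to be left alone.
- Crate stock at (670,215), not part of the job.

The arm hides the lower part of the image, so I'll look again once it has moved.

```bash
cat > m.py <<'E'
from h import *
im=cv2.imread("pics/top0.png");d=np.load("pics/top0.npy");P=cloud("top",d);k=.64
def reg(x0,y0,x1,y1,lo,hi):
    m=np.zeros(d.shape,bool);m[int(y0*k):int(y1*k),int(x0*k):int(x1*k)]=1
    return P[m&(P[...,2]>lo)&(P[...,2]<hi)&(d>0)]
def show(n,q): print(n,len(q),q.mean(0).round(4),"min",q.min(0).round(4),"max",q.max(0).round(4)) if len(q) else print(n,0)
show("counter",reg(520,430,560,460,-.05,.05))
show("b1",reg(485,300,525,340,.09,.12)); show("b1cap",reg(485,300,525,340,.07,.12)); show("b2",reg(425,335,465,370,.09,.12));show("b2cap",reg(425,335,465,370,.06,.12))
show("brass",reg(435,245,480,292,.066,.09));show("blue",reg(378,250,420,296,.066,.09))
show("brassbody",reg(435,245,480,292,.01,.09))
rail=reg(145,200,365,310,.125,.15);show("rail",rail)
vx,vy,x0,y0=cv2.fitLine(rail[:,:2].astype(np.float32),cv2.DIST_HUBER,0,.001,.001).ravel();print("rail dir",vx,vy,x0,y0)
print(cv2.minAreaRect(rail[:,:2].astype(np.float32)))
pan=reg(145,200,365,295,.07,.09);show("panels",pan)
show("screw",reg(290,262,320,287,.1,.13))
blk=reg(270,330,355,385,.045,.06);show("block",blk);print(cv2.minAreaRect(blk[:,:2].astype(np.float32)))
pl=reg(270,320,355,385,.07,.2);show("plate",pl)
t=reg(270,320,355,385,.155,.2);show("tab",t)
big=cv2.resize(im[120:260,80:360],None,fx=2.85,fy=2.85,interpolation=cv2.INTER_CUBIC)
cv2.imwrite("pics/crop0.png",big)
s=cv2.imread("pics/side0.png");cv2.imwrite("pics/crop1.png",cv2.resize(s[150:290,200:360],None,fx=4,fy=4,interpolation=cv2.INTER_CUBIC))
E
python3 m.py
```

```text
counter 492 [ 0.2607 -0.3944  0.0007] min [ 0.2327 -0.4347 -0.0078] max [ 0.289  -0.3535  0.0094]
b1 19 [ 0.5015 -0.3302  0.1005] min [ 0.4955 -0.3367  0.0913] max [ 0.5071 -0.3251  0.1074]
b1cap 46 [ 0.5006 -0.3292  0.0898] min [ 0.4912 -0.3395  0.0705] max [ 0.5116 -0.3202  0.1074]
b2 17 [ 0.4372 -0.2109  0.1   ] min [ 0.4314 -0.2153  0.0917] max [ 0.4428 -0.2061  0.1077]
b2cap 82 [ 0.4379 -0.2101  0.0776] min [ 0.4237 -0.227   0.06  ] max [ 0.4537 -0.1945  0.1077]
brass 26 [ 0.6111 -0.2461  0.0743] min [ 0.6036 -0.2527  0.0678] max [ 0.6208 -0.2379  0.0798]
blue 28 [ 0.6018 -0.1289  0.0739] min [ 0.5942 -0.1359  0.0674] max [ 0.6102 -0.1209  0.0814]
brassbody 493 [ 0.6073 -0.2448  0.0366] min [ 0.5682 -0.2877  0.0101] max [ 0.6505 -0.2062  0.0798]
rail 865 [0.5641 0.1531 0.1372] min [ 0.546  -0.0455  0.1253] max [0.678  0.3343 0.1496]
rail dir 0.03544847 -0.9993715 0.5604708 0.19156432
((0.6175841093063354, 0.14643274247646332), (0.12975414097309113, 0.38008013367652893), 2.199695587158203)
panels 735 [0.6431 0.1633 0.08  ] min [ 0.5574 -0.0468  0.0701] max [0.723  0.3381 0.09  ]
screw 11 [0.5823 0.0484 0.1284] min [0.5748 0.0432 0.1259] max [0.5892 0.0542 0.1299]
block 797 [0.436  0.0413 0.0531] min [ 0.3986 -0.0194  0.0451] max [0.4739 0.1028 0.0598]
((0.43667083978652954, 0.04153980314731598), (0.06883391737937927, 0.11989516764879227), 4.387426853179932)
plate 108 [0.4361 0.0368 0.1281] min [ 0.4303 -0.0063  0.0707] max [0.4434 0.0824 0.1714]
tab 31 [0.4366 0.0383 0.1662] min [0.4336 0.0213 0.1552] max [0.4392 0.0544 0.1714]
```

View pics/crop0.png

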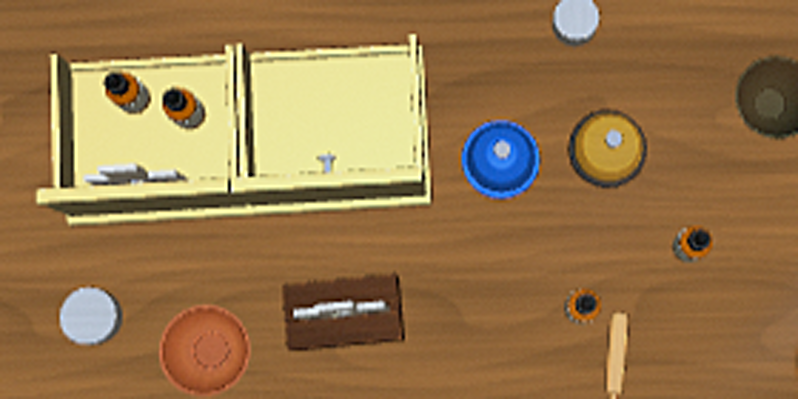

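View pics/crop1.png

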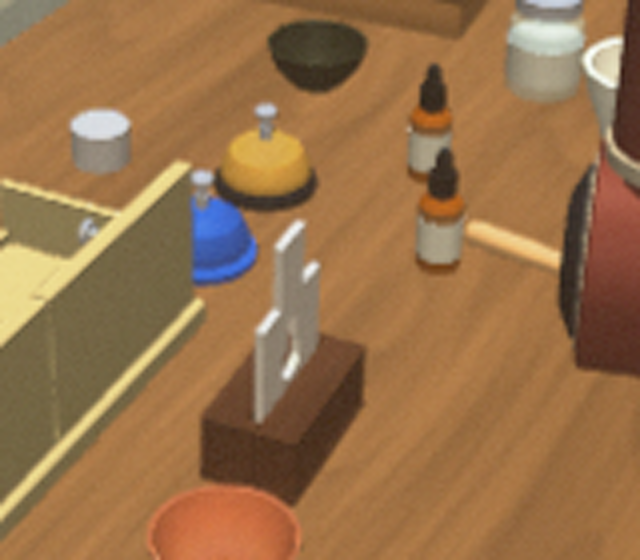

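The crops confirm that the brass bell (crop0 (608,148)) is the right one and the blue bell (500,158) is the decoy. The plate stands in the block at crop0 (340,310), the screw is at (326,160), and the loose bottles are at (583,303) and (692,243). Next I'll refine the rack and plate measurements.

```bash
cat > m2.py <<'E'
from m import *
print("----")
q=reg(255,285,365,305,.13,.147)
def fl(q):
    vx,vy,x0,y0=cv2.fitLine(q[:,:2].astype(np.float32),cv2.DIST_HUBER,0,.001,.001).ravel()
    return np.degrees(np.arctan2(-vx*np.sign(vy),abs(vy))),x0,y0
print("rail free",len(q),fl(q)); q2=reg(145,285,365,310,.13,.147);print("rail all",len(q2),fl(q2))
a=np.radians(fl(q2)[0]);R=np.array([[np.cos(a),-np.sin(a)],[np.sin(a),np.cos(a)]])
def loc(q): return np.c_[q[:,:2]@R,q[:,2]]
print("rail local x range",np.percentile(loc(q2)[:,0],[1,5,50,95,99]).round(4), "y",loc(q2)[:,1].min(),loc(q2)[:,1].max())
pl=loc(reg(245,200,365,290,.072,.088)); h,e=np.histogram(pl[:,1],bins=np.arange(-.08,.17,.003))
for i in np.nonzero(h)[0]: print(round(e[i],3),h[i],end="; ")
s=loc(reg(295,255,318,287,.10,.15)); s=s[s[:,2]>.105]; print("\nscrew",len(s)); print(s[s[:,0].argsort()].round(4)[:40])
top=reg(270,320,355,385,.1,.2); print("plate top line",fl(top), "tab",fl(t)); print("block yaw-line")
for z0,q in((.166,t),(.118,reg(270,320,355,385,.105,.13))):
    show(z0,q)
E
python3 m2.py | sed -n '/----/,$p'
```

```text
----
rail free 226 (np.float32(0.5110527), np.float32(0.56113), np.float32(0.06130604))
rail all 631 (np.float32(1.2869347), np.float32(0.5588204), np.float32(0.17398754))
rail local x range [0.5544 0.5554 0.5622 0.5726 0.574 ] y -0.05793752181724065 0.32168822189084667
-0.062 5; -0.059 41; -0.056 46; -0.053 30; -0.05 1; 0.121 27; 0.124 54; 0.127 45; 0.13 24; 0.133 56; 0.136 54; 0.139 20; 
screw 64
[[0.5647 0.0152 0.1396]
 [0.5647 0.0207 0.1411]
 [0.5648 0.018  0.1398]
 [0.565  0.0291 0.1415]
 [0.5653 0.0266 0.139 ]
 [0.5654 0.0129 0.134 ]
 [0.5655 0.0349 0.1402]
 [0.5658 0.0242 0.1345]
 [0.566  0.0325 0.1361]
 [0.566  0.0407 0.1383]
 [0.5661 0.0435 0.1383]
 [0.5664 0.0519 0.1389]
 [0.5665 0.0465 0.1366]
 [0.5665 0.0383 0.1341]
 [0.5671 0.0149 0.1429]
 [0.5671 0.0497 0.1333]
 [0.5675 0.0124 0.139 ]
 [0.5676 0.0179 0.1402]
 [0.5678 0.0263 0.1411]
 [0.5679 0.0208 0.1392]
 [0.5679 0.029  0.1415]
 [0.568  0.0318 0.1415]
 [0.568  0.0237 0.139 ]
 [0.5689 0.0407 0.1379]
 [0.569  0.038  0.1363]
 [0.5691 0.0463 0.1381]
 [0.5691 0.0353 0.1349]
 [0.5692 0.0436 0.137 ]
 [0.5693 0.0491 0.1378]
 [0.5695 0.052  0.1373]
 [0.57   0.0148 0.1424]
 [0.5701 0.0121 0.1412]
 [0.5705 0.0206 0.1406]
 [0.5709 0.0181 0.1372]
 [0.571  0.0291 0.14  ]
 [0.5711 0.0319 0.1396]
 [0.5713 0.0348 0.1395]
 [0.5714 0.0239 0.1355]
 [0.5717 0.0268 0.1346]
 [0.5717 0.0378 0.1373]]
plate top line (np.float32(3.8782196), np.float32(0.43586162), np.float32(0.03991547)) tab (np.float32(3.6115348), np.float32(0.4365851), np.float32(0.03834638))
block yaw-line
0.166 31 [0.4366 0.0383 0.1662] min [0.4336 0.0213 0.1552] max [0.4392 0.0544 0.1714]
0.118 52 [0.4363 0.0382 0.1174] min [ 0.431  -0.006   0.1053] max [0.4434 0.0824 0.1299]
```

```bash
cat > m3.py <<'E'
from m import *
print("----")
b=im.astype(int); cream=(b[...,2]-b[...,0]>30)&(b[...,2]>120)
m=(P[...,2]>.13)&(P[...,2]<.146)&(P[...,0]>.53)&(P[...,0]<.60)&(P[...,1]>-.08)&(P[...,1]<.36)&cream
q=P[m]; q=q[(q[:,1]<.22)|(q[:,1]>.30)]
for _ in range(4):
    c=np.polyfit(q[:,1],q[:,0],1); e=q[:,0]-np.polyval(c,q[:,1]); q=q[abs(e)<.0085]
a=-np.arctan(c[0]);print("rail yaw",np.degrees(a),"n",len(q),"half",np.percentile(e,[1,99]))
# panels direction
for lo,hi in((-.08,-.02),(.11,.131),(.131,.15)):
    w=(P[...,2]>.07)&(P[...,2]<.09)&(P[...,0]>.59)&(P[...,0]<.72)&(P[...,1]>lo-.005)&(P[...,1]<hi+.005);w=P[w]
    w=w[(w[:,1]>lo)&(w[:,1]<hi)]; cc=np.polyfit(w[:,0],w[:,1],1);print("panel",len(w),np.degrees(np.arctan(cc[0])),cc[1]+.65*cc[0])
R=np.array([[np.cos(a),-np.sin(a)],[np.sin(a),np.cos(a)]])
L=np.concatenate([P[...,:2]@R,P[...,2:]],-1)
q=L[m];rx=np.median(q[:,0]);print("rail mid local x",rx,"y ends",q[:,1].min(),q[:,1].max())
w=L[(L[...,2]>.07)&(L[...,2]<.09)&(P[...,0]>.6)&(P[...,0]<.72)&(P[...,1]>-.1)&(P[...,1]<.16)]
h,e=np.histogram(w[:,1],bins=np.arange(-.09,.17,.003));print([(round(e[i],3),int(h[i])) for i in np.nonzero(h)[0]])
s=L[(L[...,2]>.10)&(L[...,2]<.15)&(L[...,0]>rx+.0085)&(L[...,0]<rx+.045)&(abs(P[...,1]-.04)<.04)];print("screw");print(s[s[:,0].argsort()].round(4))
np.save("bay.npy",[a,rx+.007])
E
python3 m3.py | sed -n '/----/,$p'
```

```text
----
rail yaw 2.245932359861515 n 545 half [-0.00663832  0.00746311]
panel 115 2.0622978269190897 -0.04051536455137119Traceback (most recent call last):
  File "m3.py", line 12, in <module>
    w=w[(w[:,1]>lo)&(w[:,1]<hi)]; cc=np.polyfit(w[:,0],w[:,1],1);print("panel",len(w),np.degrees(np.arctan(cc[0])),cc[1]+.65*cc[0])
                                     ~~~~~~~~~~^^^^^^^^^^^^^^^^^
    raise TypeError("expected non-empty vector for x")
TypeError: expected non-empty vector for x
```

```bash
sed -i 's/for lo,hi in.*/for lo,hi in((-.08,-.02),):/' m3.py; python3 m3.py | sed -n '/----/,$p'
```

```text
----
rail yaw 2.245932359861515 n 545 half [-0.00663832  0.00746311]
panel 115 2.0622978269190897 -0.04051536455137119
rail mid local x 0.5650771972691537 y ends -0.06788193850894471 0.31220112361047525
[(np.float64(-0.072), 12), (np.float64(-0.069), 40), (np.float64(-0.066), 39), (np.float64(-0.063), 15), (np.float64(0.111), 40), (np.float64(0.114), 43), (np.float64(0.117), 33), (np.float64(0.12), 32), (np.float64(0.123), 41), (np.float64(0.126), 40), (np.float64(0.129), 16)]
screw
[[0.5758 0.0231 0.1309]
 [0.5762 0.0261 0.1294]
 [0.579  0.0259 0.13  ]
 [0.5791 0.0232 0.1283]
 [0.5794 0.0288 0.1288]
 [0.5819 0.0257 0.1301]
 [0.5821 0.0231 0.1277]
 [0.5825 0.0289 0.127 ]
 [0.5849 0.0257 0.1291]
 [0.585  0.023  0.1278]
 [0.585  0.0285 0.1295]
 [0.5864 0.0275 0.1385]
 [0.5871 0.017  0.1302]
 [0.5872 0.0225 0.1316]
 [0.5873 0.0253 0.132 ]
 [0.588  0.0312 0.1299]
 [0.588  0.0202 0.1259]
 [0.5893 0.0192 0.1354]
 [0.5894 0.0165 0.1336]
 [0.5896 0.0303 0.1374]
 [0.5898 0.0276 0.1354]
 [0.5905 0.0226 0.1291]]
```

```bash
cat >> h.py <<'E'
A=np.radians(2.2)
_a,_x=np.radians(2.246),.5721
O=np.array([np.cos(_a)*_x-np.sin(_a)*.025, np.sin(_a)*_x+np.cos(_a)*.025])
def bay(x,y,z): return [O[0]+np.cos(A)*x-np.sin(A)*y, O[1]+np.sin(A)*x+np.cos(A)*y, .02+z]
GO=.0187
def st(): s=r.state(); print("t %.1f"%s["t"],np.round(s["tool_pos"],4),np.round(s["tool_rot"],1),"F",np.round(s["force"],1),"op %.4f gf %.1f"%(s["opening"],s["gripper_force"]))
E
python3 - <<'E'
from h import *
print("bay",O,"screw",bay(7,0,0) if 0 else bay(.007,0,.105))
for yaw in(93.9,-86.1):
    for p in([.4366,.0383,.131],[.4366,.0383,.32],bay(.04,0,.30),bay(.007,0,.138),[.437,-.21,.034]):
        q=r.solve_ik(p,[180,0,yaw]); print(yaw,None if q is None else np.round(q,0))
Y=93.9 if r.solve_ik([.4366,.0383,.131],[180,0,93.9]) is not None else -86.1
r.set_gripper(.05,40)
p=r.state()["tool_pos"]; r.movel([p[0],p[1],.32])
E
```

```text
bay [0.57068075 0.04740143] screw [np.float64(0.5776755872887133), np.float64(0.047670140248897874), 0.125]
93.9 [ -5. -19. 122.   0.  77.  -9.]
93.9 [ -5. -26. 109.   0.  97.  -9.]
93.9 [-2. -1. 88.  0. 93. -6.]
93.9 [ -3.   0. 103.   0.  77.  -7.]
93.9 [-34.  -4. 120.   0.  64. -38.]
-86.1 [ -5. -19. 122.  -0.  77. 171.]
-86.1 [ -5. -26. 109.  -0.  97. 171.]
-86.1 [ -2.  -1.  88.  -0.  93. 174.]
-86.1 [ -3.   0. 103.  -0.  77. 173.]
-86.1 [-34.  -4. 120.  -0.  64. 142.]
```

Run:
```python
from h import *
r.goto([.4366,.0383,.30],[180,0,93.8]); st()
im,d=snap("top","top1")
r.movel([.4366,.0383,.131],feed=.1); r.set_gripper(.0,30); st()
s,_=snap("side","side1")
r.movel([.4366,.0383,.165],feed=.05); st()
r.movel([.4366,.0383,.33],feed=.15); st()
im2,_=snap("top","top2");s2,_=snap("side","side2")
cv2.imwrite("pics/v1.png",np.hstack([cv2.resize(im,(400,300)),cv2.resize(s2,(400,300))]))
```

```text
t 3.6 [0.4368 0.0377 0.3001] [180.    0.   93.7] F [0.2 0.4 0.5] op 0.0500 gf 0.0
t 5.9 [0.4368 0.0383 0.1312] [180.    0.   93.8] F [0.7 0.1 0.2] op 0.0056 gf 31.0
t 6.8 [0.4365 0.0383 0.1648] [-180.    -0.    93.8] F [-0.1  0.6 -1. ] op 0.0053 gf 30.8
t 8.1 [0.4361 0.0383 0.3286] [-179.9   -0.    93.8] F [-0.2  0.1 -1. ] op 0.0055 gf 30.8
```

View pics/v1.png

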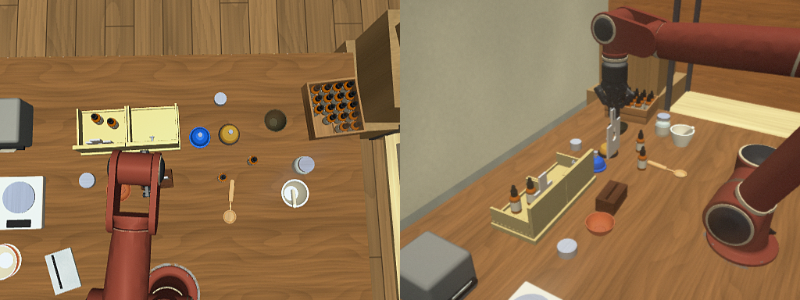

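The plate is gripped at 5.5 mm opening. The area uncovered by the arm holds no more bottles, so the order has two. Next I'll hang the plate.

Run:
```python
from h import *
ori=[180,0,92.2]
Ze=.1865-.02; 
r.goto(bay(.045,0,.31),ori); st()
r.movel(bay(.045,0,Ze),feed=.12); st()
s,d=snap("side","side3"); t,_=snap("top","top3")
cv2.imwrite("pics/v2.png",np.hstack([cv2.resize(s[120:300,60:300],(600,450),interpolation=cv2.INTER_CUBIC)]))
```

```text
t 8.9 [0.6149 0.0491 0.3295] [-179.9   -0.    92.2] F [-0.4 -0.3 -0.2] op 0.0059 gf 30.8
t 10.2 [0.6164 0.0491 0.1878] [179.9   0.   92.2] F [ 0.7 -0.9 -0.2] op 0.0055 gf 30.8
```

View pics/v2.png

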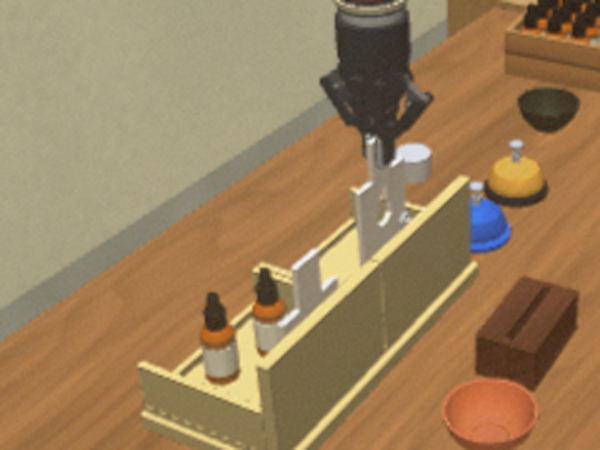

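The plate hangs in front of the screw at (380,210). The screw head is visible at (405,222), in line with the keyhole as far as this view shows. I'll insert it with a force guard.

Run:
```python
from h import *
Ze=.1865-.02
hit=r.movel(bay(.008,0,Ze),feed=.04,force_limit=6); st(); print("in",hit, bay(.008,0,Ze))
if not hit:
    hit=r.movel(bay(.008,0,Ze-.0205),feed=.03,force_limit=5); st(); print("down20",hit)
    if not hit:
        hit=r.movel(bay(.008,0,Ze-.033),feed=.02,force_limit=5); st(); print("stop",hit)
snap("side","side4");snap("top","top4")
```

```text
t 11.4 [0.5789 0.0477 0.1866] [180.   -0.   92.2] F [-0.1  0.8 -1.6] op 0.0057 gf 30.7
in False [np.float64(0.5786748502051239), np.float64(0.047708528057985394), 0.1865]
t 12.2 [0.5788 0.0477 0.1662] [180.   -0.   92.2] F [-0.6 -0.  -0.9] op 0.0055 gf 30.7
down20 False
t 12.7 [0.5789 0.0477 0.158 ] [180.    0.   92.2] F [-0.5  1.1  3.7] op 0.0056 gf 31.5
stop True
```

The stop came exactly at the predicted height (0.158). I'll release, retreat and check.

Run:
```python
from h import *
r.set_gripper(.04); st()
p=r.state()["tool_pos"]; r.movel([p[0],p[1],.33],feed=.1)
r.goto([.45,-.10,.33],[180,0,92.2]); st()
s,ds=snap("side","side5"); t,d=snap("top","top5")
P=cloud("top",d)
def top(x,y,rad=.05,lo=.09,hi=.112):
    w=P[(np.hypot(P[...,0]-x,P[...,1]-y)<rad)&(P[...,2]>lo)&(P[...,2]<hi)]; print(len(w),w.mean(0).round(4) if len(w) else "")
top(.5015,-.33);top(.437,-.21)
cv2.imwrite("pics/v3.png",np.hstack([cv2.resize(s[120:300,60:300],(400,300),interpolation=cv2.INTER_CUBIC),cv2.resize(t[120:270,80:280],(400,300),interpolation=cv2.INTER_CUBIC)]))
```

```text
t 13.2 [0.5778 0.0477 0.1564] [-179.9   -0.    92.2] F [-0.5 -0.5 -0.6] op 0.0397 gf 0.0
t 15.9 [ 0.4504 -0.0997  0.3301] [180.   -0.   92.2] F [-0.4  0.1  0.1] op 0.0398 gf 0.0
18 [ 0.5022 -0.3308  0.1016]
18 [ 0.4375 -0.2106  0.1   ]
```

View pics/v3.png

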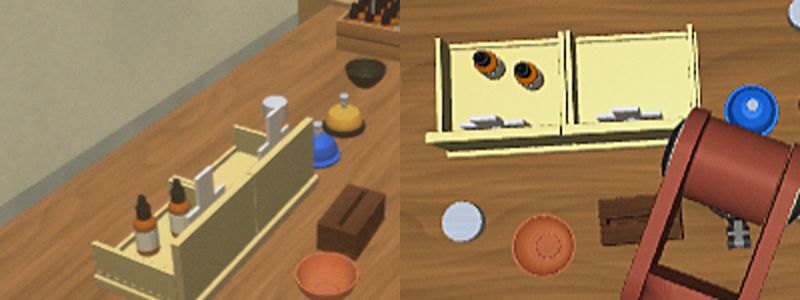

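The plate hangs like its neighbour, with the tab above the rail at (277,130) and the bottles undisturbed. Next is the first bottle.

```bash
cat > b.py <<'E'
from h import *
def find(name,x,y,rad=.07):
    t,d=snap("top",name); P=cloud("top",d)
    w=P[(np.hypot(P[...,0]-x,P[...,1]-y)<rad)&(P[...,2]>.09)&(P[...,2]<.112)]
    c=np.median(w,axis=0); print("bottle",len(w),c.round(4),"spread",np.ptp(w,axis=0).round(3)); assert len(w)>8 and np.ptp(w[:,0])<.025; return c
def pick(c):
    r.set_gripper(.07); r.goto([c[0],c[1],.22],[180,0,92.2])
    hit=r.movel([c[0],c[1],.0345],feed=.12,force_limit=5); print("hit",hit); st()
    if hit: r.movel([c[0],c[1],.22]); return False
    r.set_gripper(0,30); st()
    ok=.031<r.state()["opening"]<.039; print("grip",ok)
    if ok: r.movel([c[0],c[1],.31],feed=.15); st()
    return ok
def place(x,y):
    r.goto(bay(x,y,.29),[180,0,92.2]); r.movel(bay(x,y,.08),feed=.15); st()
    hit=r.movel(bay(x,y,.038),feed=.03,force_limit=3); print("down",hit); st()
    r.set_gripper(.055); p=r.state()["tool_pos"]; r.movel([p[0],p[1],.30],feed=.12); st()
E
python3 - <<'E'
from b import *
c=find("t6",.4375,-.2105)
if pick(c): 
    snap("side","s6"); place(.085,.04)
E
```

```text
bottle 18 [ 0.4383 -0.2107  0.0993] spread [0.011 0.012 0.016]
hit False
t 18.9 [ 0.4388 -0.2111  0.0353] [1.799e+02 1.000e-01 9.220e+01] F [ 0.4 -0.1 -0.1] op 0.0700 gf 0.0
t 19.3 [ 0.4385 -0.2109  0.035 ] [180.    0.   92.2] F [-1.5 -0.   2.9] op 0.0338 gf 29.9
grip True
t 21.2 [ 0.438  -0.2105  0.3089] [-1.799e+02 -1.000e-01  9.220e+01] F [ 0.5 -1.  -0.8] op 0.0339 gf 29.9
t 24.2 [0.655  0.0907 0.1015] [179.9   0.   92.2] F [-0.2 -0.3 -0.4] op 0.0339 gf 29.9
down True
t 25.3 [0.6536 0.0907 0.0628] [-179.9   -0.    92.2] F [-0.   0.6  5. ] op 0.0337 gf 30.2
t 27.8 [0.6522 0.0906 0.2991] [-179.7   -0.    92.2] F [ 0.4  0.3 -0.2] op 0.0549 gf 0.0
```

Run:
```python
from b import *
r.goto([.45,-.10,.33],[180,0,92.2])
c=find("t7",.502,-.3305)
if pick(c): place(.085,-.04)
r.goto([.45,-.12,.33],[180,0,92.2])
s,_=snap("side","s8"); t,d=snap("top","t8")
cv2.imwrite("pics/v4.png",np.hstack([cv2.resize(s[60:300,60:380],(400,300),interpolation=cv2.INTER_CUBIC),cv2.resize(t[120:270,80:280],(400,300),interpolation=cv2.INTER_CUBIC)]))
P=cloud("top",d); w=P[(np.hypot(P[...,0]-.611,P[...,1]+.246)<.02)&(P[...,2]>.066)&(P[...,2]<.09)]; print("plunger",len(w),w.mean(0).round(4) if len(w) else "")
```

```text
bottle 19 [ 0.5009 -0.3297  0.1013] spread [0.012 0.011 0.014]
hit False
t 31.9 [ 0.5015 -0.3302  0.0355] [1.799e+02 1.000e-01 9.220e+01] F [ 0.  -0.4 -0.2] op 0.0701 gf 0.0
t 32.4 [ 0.5013 -0.33    0.0351] [180.    0.   92.2] F [-0.6  0.6  2.2] op 0.0339 gf 30.0
grip True
t 34.4 [ 0.5006 -0.3295  0.3088] [-1.799e+02 -1.000e-01  9.220e+01] F [ 0.2 -0.5 -1. ] op 0.0341 gf 29.9
t 37.3 [0.6581 0.0106 0.1015] [179.9   0.   92.2] F [ 1.   0.5 -0.6] op 0.0341 gf 29.9
down True
t 38.4 [0.657  0.0107 0.0631] [-180.    -0.    92.2] F [ 0.5 -0.3  4.1] op 0.0342 gf 30.2
t 40.9 [0.6552 0.0109 0.2991] [-179.7   -0.    92.2] F [-0.2 -0.1  0.8] op 0.0551 gf 0.0
plunger 25 [ 0.6115 -0.2464  0.0738]
```

View pics/v4.png

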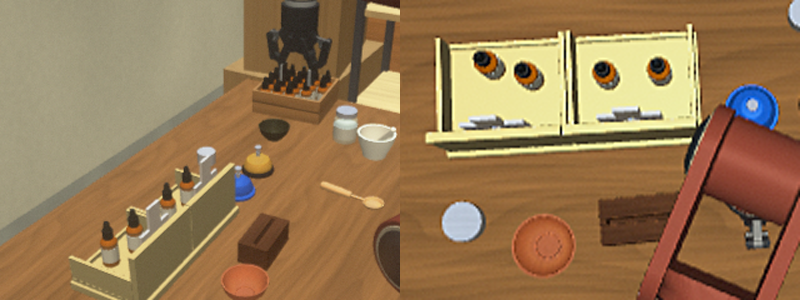

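Both bottles stand upright in the free bay (top crop (605,73) and (658,70)), the plate is hung, and no loose bottle remains. Now I'll ring the brass bell.

Run:
```python
from h import *
x,y=.611,-.246
r.set_gripper(0,20); r.goto([x,y,.2],[180,0,92.2]); r.movel([x,y,.085],feed=.1); st()
hit=r.movel([x,y,.062],feed=.02,force_limit=10); print(hit); st()
r.wait(.2); st()
r.movel([x,y,.2],feed=.08); st()
r.goto([.40,-.35,.33],[180,0,92.2]); r.wait(.5)
s,_=snap("side","s9"); t,d=snap("top","t9"); st()
cv2.imwrite("pics/v5.png",np.hstack([cv2.resize(s[60:300,60:380],(400,300),interpolation=cv2.INTER_CUBIC),cv2.resize(t,(400,300))]))
P=cloud("top",d); w=P[(np.hypot(P[...,0]-.611,P[...,1]+.246)<.015)&(P[...,2]>.055)&(P[...,2]<.09)]; print("plunger",len(w),w.mean(0).round(4) if len(w) else "")
```

```text
t 44.8 [ 0.6117 -0.2464  0.0861] [1.799e+02 1.000e-01 9.220e+01] F [ 0.2 -0.2 -0.5] op 0.0001 gf 0.0
True
t 45.7 [ 0.611  -0.246   0.0652] [-180.    -0.    92.2] F [-1.3  0.3  4.6] op -0.0002 gf 2.4
t 45.9 [ 0.611  -0.246   0.0651] [-180.    -0.    92.2] F [-0.8  0.2  5.4] op 0.0001 gf 2.9
t 47.8 [ 0.6107 -0.2459  0.1993] [-1.798e+02 -1.000e-01  9.220e+01] F [-0.5  0.  -0.2] op 0.0001 gf 0.0
t 49.4 [ 0.4001 -0.35    0.33  ] [-180.    -0.    92.2] F [-0.2  0.1  0.4] op -0.0002 gf 0.0
plunger 26 [ 0.6113 -0.2463  0.073 ]
```

View pics/v5.png

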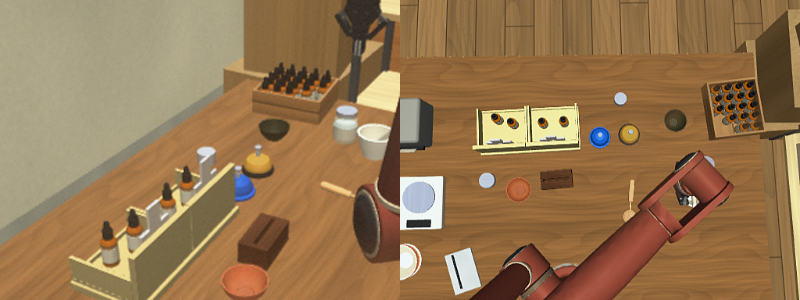

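The 10 N trip is above the 5 N spring maximum and came at z = 0.065, so the plunger reached its stop. It is back up at 0.073. Everything in the final picture is in place, so I'm handing in.

```bash
python3 -c "
from bench import r
print(r.hand_in())"
```

```text
the job is handed in; nothing more can be done
None
```

The job is handed in: the plate is hung and drawn down on its screw, both loose bottles stand upright in the free bay, and the brass bell was pressed to its stop and came back up.

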